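# Close-pack the soldering hearth

## Task

Finish laying the soldering hearth: slide the two loose hexagonal fire-bricks over the steel plate into the two notches of the row of three, one in each, and press the bed home so that the row of three stands against the far fence and all five bricks lie flat and close-packed, flat faces touching. Push gently, since fireclay chips under a hard shove. Leave the crucible standing on the middle brick, and do not disturb the jar and the torch.

Things in the scene. Friction and masses are not known exactly. Their poses are not given: they have to be found in the camera images.
- hearth: Fixed steel plate 336 (x) x 380 (y) x 6 mm with a U-shaped fence on its far end rising 24 mm above the plate; near side open. Origin: centre of underside; x to the far fence, y left, z up. Far fence inner face at x = +160 mm; side fences (8 mm thick) from x = +75 to +160 mm, inner faces at y = +-132.75 mm: three bricks fit with 1.5 mm play in all. Bricks slide on its top, z = 6 mm.
- row_left: Loose pale fireclay hexagonal brick, left one of the row of three inside the fence: 88 mm across flats, 101.6 across corners, 30 mm thick, 0.22 kg. Origin: centre of underside; x axis to a corner, y axis to a flat face. Starts 0 to 11 mm short of the far fence; home, its corner touches it (centre at hearth x = 109 mm, y about +88 mm).
- row_mid: Middle brick of the row, the same brick; starts 0 to 11 mm short of home; home at hearth x = 109 mm, y about 0. The crucible stands on it.
- row_right: Right brick of the row, the same brick; starts 0 to 11 mm short of home; home at hearth x = 109 mm, y about -88 mm.
- loose_a: Loose brick of the same size and axes (0.15 to 0.31 kg), flat on the open near part of the plate, x axis within 0.3 rad of the hearth's x; too wide to grasp. Packed, it sits in either notch: centre near hearth x = 33 mm, y = +44 or -44 mm (76 mm before the row's centres), a corner towards the near side. Bricks slide on plate and bricks with friction about 0.3 and can stick short of the notch's bottom.
- loose_b: The other loose hexagonal brick, the same in every way; it starts on the other side of the plate's middle line from loose_a and takes the other notch.
- crucible: Bystander: small white ceramic bowl, 48 mm across and 22 mm high, standing upright on top of row_mid; it may ride along with that brick. Origin: centre of its underside.
- jar: Bystander: closed amber glass jar, 64 mm across, 75 mm high, standing on the bench to the right of the hearth. Origin: centre of its underside.
- torch: Bystander: brass hand torch on a small stand, about 200 mm long and 83 mm high, on the bench to the left of the hearth. Origin: centre of its underside.
Things that resemble listed ones, but are neither listed nor needed, are in the scene too. Leave any orange or purple look-alike of the loose_b alone.

How it is judged:
At the end, for the whole second after the job is handed in: Row of three against the far fence (within 2.5 mm of home), one loose brick in each notch, every neighbouring pair of bricks face to face (gap under 2.5 mm, centres at most 90.5 mm apart); all flat on the plate, at rest; crucible upright on the middle brick (x of each of row_left, row_mid, row_right in the frame of hearth above 0.1065 m and horizontal distance between each of row_left, row_right, loose_a, loose_b and row_mid below 0.0905 m and horizontal distance between loose_a and loose_b below 0.0905 m and ((horizontal distance between loose_a and row_left below 0.0905 m and horizontal distance between loose_b and row_right below 0.0905 m) or (horizontal distance between loose_b and row_left below 0.0905 m and horizontal distance between loose_a and row_right below 0.0905 m)) and angle between each of loose_a, loose_b, row_left, row_mid, row_right's own z axis and vertical below 0.03 rad and z of each of loose_a, loose_b in the frame of hearth below 0.009 m and linear speed of each of loose_a, loose_b below 0.01 m/s and distance between crucible and row_mid below 0.05 m and angle between crucible's own z axis and vertical below 0.1 rad); the robot touches nothing.
It fails at once if a brick is shoved hard: the robot pushes on any brick with more than 45 N (contact force between any of the fingers, the arm and loose_a above 45 N or contact force between any of the fingers, the arm and loose_b above 45 N or contact force between the fingers and row_left above 45 N or contact force between the fingers and row_mid above 45 N or contact force between the fingers and row_right above 45 N).
It fails at once if the crucible is tipped over or knocked off its brick (angle between crucible's own z axis and vertical above 0.4 rad or distance between crucible and row_mid above 0.06 m).
It fails at once if the jar or the torch is moved more than 20 mm (distance of any of jar, torch from where it was at the start of the episode above 0.02 m).
It also fails if it takes over 72 s, if anything falls off the work surface, if the arm or the gripper's body presses on something with over 40 N, if the wrist force passes 120 N, or if a joint passes its speed limit or range.

## Robot

A 6-joint arm with a two-finger parallel gripper is mounted at the origin on the work surface. World frame = base frame: x ahead of the robot, y to its left, z up, the work surface at z = 0. Lengths are in m, angles in rad, forces in N, time in s.
With the tool pointing down it reaches from about 0.2 to 0.875 m from the base axis. Payload 3.4 kg.
Tool frame: the origin (TCP) lies between the finger pads; the fingertips stand 19 mm ahead of it and the grasp point (between the pads) is the TCP; z points along the fingers, y is the line along which they close (so a half turn about z gives the same grasp; the last joint's range is limited). The gripper opens to 94 mm and grips with 3 to 60 N. Pads are 16 mm wide; open, the fingers measure 119 mm over their backs; the gripper's body (75 mm by 177 mm) begins 78 mm behind the grasp point.
Start: joints at [-1.265, 0.276, 1.505, -0, 1.361, -0.121], TCP at [0.238, -0.523, 0.224] pointing down, gripper open.
Joint ranges: [-2.89, 2.89], [-0.75, 2.08], [0.22, 2.7], [-1.18, 4.32], [0.11, 2.71], [-2.7, 2.7]. Speed limits (rad/s): [2.57, 2.57, 3.14, 3.14, 3.14, 3.14].

## Interface

Orientations are given as a 3x3 rotation matrix whose columns are the frame's x, y, z axes.
In Python, from workcell import ctrl gives the robot as it stands. Calls block until the motion is done:
- ctrl.move_to(position, orientation): joint-space move of the TCP to a pose.
- ctrl.move_linear(position, feed=0.15, orientation=None, contact_N=None): straight line of the TCP; orientation=None keeps the orientation; feed is the mean speed in m/s. With contact_N (N) it stops when the force on the tool has changed by that much, and returns True; else False.
- ctrl.set_joints(angles): joint-space move.
- ctrl.set_gripper(opening): finger opening in m; the grip force is fixed at half the most; returns when the fingers have stopped.
- ctrl.sleep(seconds).
- ctrl.ik(position, orientation): joint angles nearest the present ones, or None.
- ctrl.capture(name): name is "scene" or "top" or "wrist"; returns a dict with "image" (400x640x3 uint8, red, green, blue), "fovy" (degrees; the focal length in pixels is half the picture's height over the tangent of half this angle, whatever the lens; pixels are square), "cx", "cy" (the principal point, pixels), "camera_from_world" (4x4, takes a point from world to camera coordinates). Camera axes: x right, y down, z forward; pixel columns grow to the right and rows downward; lengths in m; the calibration is good to about 2 mm. A picture is of the moment at which its call begins. There is no depth.
A pose or a line that the arm cannot do raises ctrl.Unreachable and nothing moves.
- ctrl.job_done(): hands the job in; it is judged then, once.
Readings, each from a call of its own:
- ctrl.get_time_s(): time.
- ctrl.get_q(): joint angles.
- ctrl.get_joint_vel(): joint speeds.
- ctrl.get_tau(): joint torques, N m.
- ctrl.get_tool_pos(): TCP position.
- ctrl.get_tcp_rot(): TCP orientation.
- ctrl.get_contact_force(): force on the tool from outside, world axes, zero at the start.
- ctrl.get_moment(): the same for the moment, N m.
- ctrl.get_width(): finger opening in m.
- ctrl.get_gripper_force(): force on a finger pad.
Only numpy, scipy, OpenCV 4.12 (cv2) and the standard library are available. Lean on these libraries where they do the work, as an engineer would, in place of code of your own. Each camera call takes 0.05 s, during which the arm holds its last target. There are 200 camera calls.

## Working session

There is one attempt and no reset: what is moved stays moved. The work goes in short steps, each a Python script; the robot and the scene stay as the last script left them, time stands still between calls to the robot, and variables do not carry over. Pictures are saved under pics/ and viewed, at most 10 in all, crops included, and the job is handed in when it is done.

```bash
mkdir -p pics; ls
python3 - <<'E'
from workcell import ctrl
import cv2, numpy as np
for n in ["top","scene"]:
    c=ctrl.capture(n); cv2.imwrite(f"pics/{n}0.png",c["image"][:,:,::-1])
    np.save(f"{n}0.npy",c,allow_pickle=True)
    print(n,c["fovy"],c["cx"],c["cy"],np.round(c["camera_from_world"],4).tolist())
print(ctrl.get_time_s())
E
```

```text
pics
top 44.280970258034074 331.6323142052848 197.78111664736343 [[0.0287, -0.9994, 0.0196, -0.0148], [-0.9846, -0.0316, -0.1718, 0.5123], [0.1723, -0.0144, -0.9849, 1.6061], [0.0, 0.0, 0.0, 1.0]]
scene 43.528983367157714 310.81551896289983 196.69773436970354 [[0.0478, 0.9988, -0.0088, -0.0232], [0.796, -0.0434, -0.6037, -0.3793], [-0.6034, 0.0218, -0.7972, 1.6596], [0.0, 0.0, 0.0, 1.0]]
0.1
```

View pics/top0.png

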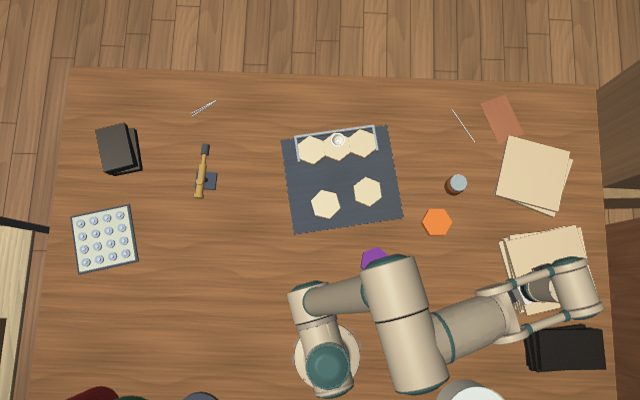

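View pics/scene0.png

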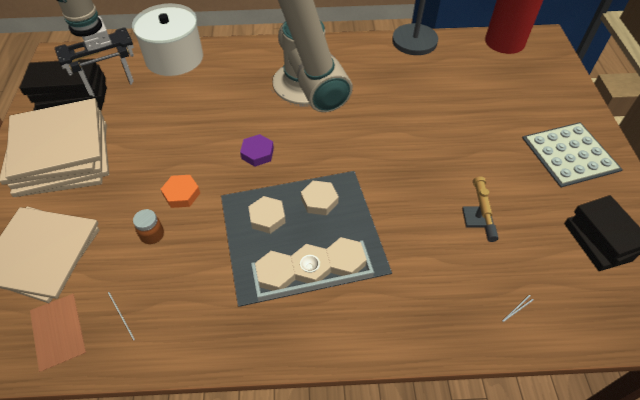

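The top view shows the pale loose bricks at (325,204) and (367,191), and the row at (311,150), (337,148) and (362,143) with the crucible at (338,140). Look-alikes are the orange hexagon at (437,222) and the purple one at (374,258), both off the plate. I choose the two pale hexagons on the plate.

```bash
cat > h.py <<'E'
import cv2, numpy as np
def ray(c,uv,z):
    uv=np.atleast_2d(uv).astype(float); f=200/np.tan(np.radians(c["fovy"]/2)); M=np.array(c["camera_from_world"]); R,t=M[:3,:3],M[:3,3]
    d=np.c_[(uv[:,0]-c["cx"])/f,(uv[:,1]-c["cy"])/f,np.ones(len(uv))]@R; o=-R.T@t
    return (o+d*((z-o[2])/d[:,2])[:,None])[:,:2]
def pale(c):  # bright top faces of the fireclay bricks
    hsv=cv2.cvtColor(c["image"],cv2.COLOR_RGB2HSV); return cv2.inRange(hsv,(10,25,200),(30,120,255))
def dark(c):
    hsv=cv2.cvtColor(c["image"],cv2.COLOR_RGB2HSV); return cv2.inRange(hsv,(95,25,40),(125,140,130))
def blobs(m,amin):
    return [k for k in cv2.findContours(m,cv2.RETR_EXTERNAL,cv2.CHAIN_APPROX_NONE)[0] if cv2.contourArea(k)>amin]
E
python3 - <<'E'
from h import *
for n in ["top","scene"]:
    c=np.load(n+"0.npy",allow_pickle=True).item()
    for k in blobs(pale(c),150):
        m=cv2.moments(k); u=[m['m10']/m['m00'],m['m01']/m['m00']]
        P=ray(c,k[:,0],.036).astype(np.float32)
        print(n,"pale",np.round(u),np.round(ray(c,u,.036)[0],4),"area mm2",round(cv2.contourArea(P)*1e6))
    for k in blobs(dark(c),2000):
        P=ray(c,k[:,0],.006).astype(np.float32); r=cv2.minAreaRect(P); print(n,"dark",np.round(k[:,0].mean(0)),np.round(r[0],4),np.round(r[1],4),round(r[2],1),np.round(cv2.boxPoints(r),3).tolist())
E
```

```text
top pale [301. 362.] [-0.0196  0.0846] area mm2 2641
top pale [314. 336.] [0.0609 0.0443] area mm2 2975
top pale [408. 352.] [ 0.0182 -0.2601] area mm2 16179
top pale [540. 307.] [ 0.1732 -0.6913] area mm2 2713
top pale [301. 306.] [0.1554 0.0908] area mm2 2945
top pale [577. 289.] [ 0.2356 -0.8187] area mm2 5435
top pale [390. 290.] [ 0.2121 -0.198 ] area mm2 15291
top pale [  9. 258.] [0.2808 1.0474] area mm2 6382
top pale [544. 247.] [ 0.3686 -0.7141] area mm2 26759
top pale [325. 204.] [0.4929 0.0221] area mm2 6208
top pale [367. 191.] [ 0.5407 -0.1189] area mm2 6102
top pale [533. 173.] [ 0.6232 -0.6897] area mm2 46796
top pale [336. 147.] [ 0.6927 -0.0102] area mm2 17125
top dark [341. 180.] [ 0.5887 -0.0299] [0.3307 0.3773] 10.3 [[0.3919999897480011, 0.12600000202655792], [0.46000000834465027, -0.24500000476837158], [0.7850000262260437, -0.1860000044107437], [0.7170000076293945, 0.1850000023841858]]
scene pale [310. 261.] [ 0.6993 -0.0126] area mm2 18773
scene pale [ 40. 249.] [ 0.6297 -0.6749] area mm2 40975
scene pale [266. 211.] [ 0.5449 -0.1188] area mm2 5970
scene pale [319. 194.] [0.4967 0.0223] area mm2 5996
scene pale [ 51. 137.] [ 0.2451 -0.7489] area mm2 61142
```

```bash
cat >> h.py <<'E'
H0=np.array([.589,-.030]); YAW=np.radians(10.3)
def RY(a): return np.array([[np.cos(a),-np.sin(a)],[np.sin(a),np.cos(a)]])
def h2w(p): return H0+RY(YAW)@np.asarray(p)
def w2h(p): return (np.atleast_2d(p)-H0)@RY(YAW)
def tool(a,s=1):  # pointing down, tool y along world angle a+90deg
    y=np.array([-np.sin(a),np.cos(a),0])*s; z=np.array([0,0,-1.]); return np.c_[np.cross(y,z),y,z]
E
python3 - <<'E'
from h import *
from workcell import ctrl
print(np.round(ctrl.get_tcp_rot(),2).tolist())
p=[*h2w([-.05,0]),.36]
q={s:ctrl.ik(p,tool(YAW,s)) for s in(1,-1)}; print({s:None if v is None else np.round(v,2) for s,v in q.items()})
s=min((k for k in q if q[k] is not None),key=lambda k:abs(q[k][5]))
ctrl.move_to(p,tool(YAW,s)); print(s,ctrl.get_tool_pos(),ctrl.get_time_s())
for n in ["wrist","top","scene"]:
    c=ctrl.capture(n); np.save(n+"1.npy",c,allow_pickle=True); cv2.imwrite(f"pics/{n}1.png",c["image"][:,:,::-1])
E
```

```text
[[0.91, 0.41, -0.0], [0.41, -0.91, 0.0], [0.0, -0.0, -1.0]]
{1: array([-0.2 ,  0.18,  1.31, -0.  ,  1.65, -1.95]), -1: array([-0.2 ,  0.18,  1.31, -0.  ,  1.65,  1.19])}
-1 [ 0.53972688 -0.03971163  0.35970613] 2.2083
```

View pics/wrist1.png

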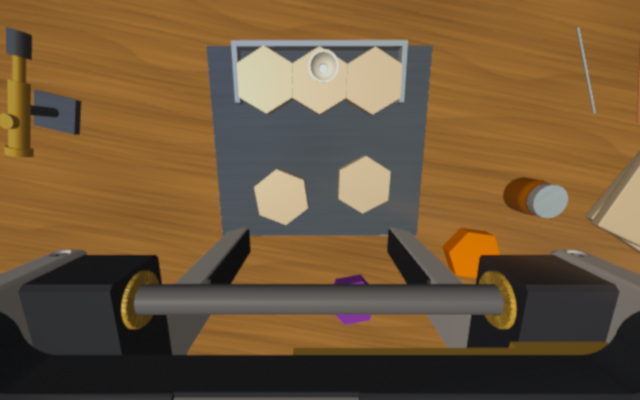

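The wrist view is the close check. It shows the pale loose bricks on the plate at (281,196) and (364,184), the row at (265,79), (320,80) and (375,80), and the purple (352,298) and orange (471,255) look-alikes off the plate.

```bash
cat >> h.py <<'E'
def hexes(c,amin=300):
    """hearth-frame centre (mm), rotation (deg) of separate pale hexagon tops"""
    out=[]
    for k in blobs(pale(c),amin):
        P=w2h(ray(c,k[:,0],.036))*1000
        A=cv2.contourArea(P.astype(np.float32))
        m=cv2.moments(k); p=w2h(ray(c,[m['m10']/m['m00'],m['m01']/m['m00']],.036))[0]*1000
        if abs(p[0])>170 or abs(p[1])>190: continue
        d=P-p; th=np.arctan2(d[:,1],d[:,0]); r=np.hypot(*d.T)
        sel=np.sort(th); a=np.angle(np.sum((r-r.mean())*np.exp(6j*th)))/6
        out.append((np.round(p,1).tolist(),round(np.degrees(a),1),round(A),np.round([P.min(0),P.max(0)],1).tolist()))
    return out
E
python3 - <<'E'
from h import *
for n in ["wrist","top","scene"]:
    c=np.load(n+"1.npy",allow_pickle=True).item(); print(n,*hexes(c,100),sep="\n ")
    for k in blobs(dark(c),2000):
        P=ray(c,k[:,0],.006).astype(np.float32); r=cv2.minAreaRect(P); print("dark",np.round(k[:,0].mean(0)),np.round(r[0],4),np.round(r[1],4),round(r[2],1))
    f=200/np.tan(np.radians(c["fovy"]/2)); print(f)
c=np.load("wrist1.npy",allow_pickle=True).item()
# plate corners / fence inner corners read in the picture
print(np.round(w2h(ray(c,[[207,45],[433,45],[417,235],[222,235]],.006))*1000))
print(np.round(w2h(ray(c,[[237,45.5],[403,45.5],[239,103],[403,103]],.030))*1000))
cv2.imwrite("pics/crop1.png",cv2.resize(c["image"][30:245,195:445,::-1],None,fx=2.7,fy=2.7,interpolation=cv2.INTER_CUBIC))
E
```

```text
wrist
 ([-80.5, 66.4], np.float64(8.1), 6008, [[-129.6, 22.8], [-35.0, 111.2]])
 ([-58.0, -81.2], np.float64(-1.6), 5825, [[-106.9, -123.6], [-12.5, -39.3]])
 ([110.7, -0.6], np.float64(29.9), 17053, [[63.0, -133.4], [160.9, 129.8]])
dark [319. 156.] [ 0.5946 -0.0305] [0.3288 0.3745] 10.3
277.2301870354398
top
 ([-114.8, 53.7], np.float64(9.1), 7249, [[-177.0, -16.4], [-42.0, 102.1]])
 ([-51.9, -55.4], np.float64(-29.5), 1910, [[-93.3, -82.4], [-14.0, -35.5]])
 ([-18.2, -99.5], np.float64(-21.7), 1794, [[-87.1, -131.2], [50.2, -68.4]])
 ([43.6, 56.8], np.float64(-21.7), 1745, [[-25.9, 25.9], [112.7, 89.9]])
 ([112.9, 93.4], np.float64(-3.6), 5054, [[60.3, 43.1], [156.9, 132.7]])
491.5439283265907
scene
 ([111.7, -2.5], np.float64(-28.7), 18780, [[61.4, -132.6], [160.2, 131.7]])
 ([-59.3, -79.3], np.float64(-1.8), 5986, [[-107.0, -122.3], [-12.3, -36.5]])
 ([-81.3, 67.7], np.float64(6.8), 6035, [[-129.3, 23.5], [-36.0, 112.3]])
500.9357965067185
[[ 173.  186.]
 [ 173. -193.]
 [-163. -194.]
 [-163.  187.]]
[[ 165.  129.]
 [ 165. -137.]
 [  78.  132.]
 [  78. -143.]]
```

View pics/crop1.png

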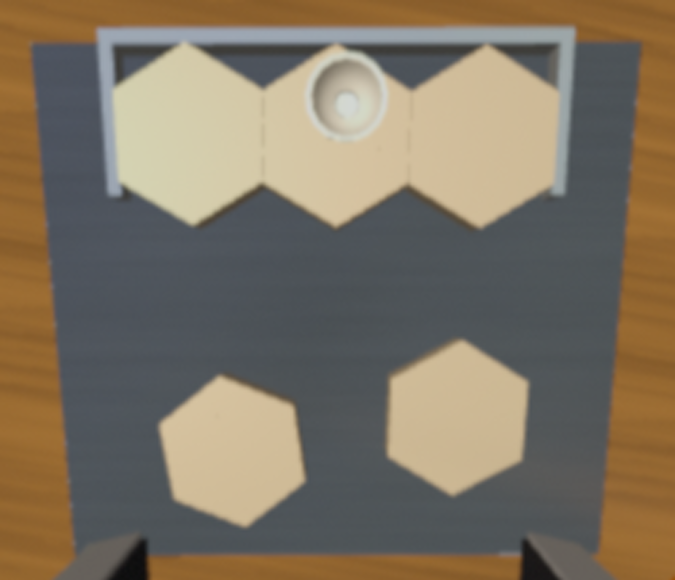

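```bash
sed -i 's/^H0=.*/H0=np.array([.5916,-.0305]); YAW=np.radians(10.3)/' h.py
cat >> h.py <<'E'
BACK=.0444; ZP=.033
def tcp(cx,cy,deg,back=0.,z=ZP):
    """TCP pose for fingers astride the near corner of a brick at hearth (cx,cy) m, turned deg"""
    a=np.radians(deg); p=h2w(np.array([cx,cy])-(BACK+back)*np.array([np.cos(a),np.sin(a)]))
    return np.array([*p,z]),tool(YAW+a,-1)
E
cat > push.py <<'E'
from h import *
from workcell import ctrl
def lin(pose,feed,cn=None):
    r=ctrl.move_linear(pose[0],feed,pose[1],cn); p=ctrl.get_tool_pos()
    print(r,"short mm",np.round((pose[0]-p)*1000,1),"F",np.round(ctrl.get_contact_force(),1),"w",round(ctrl.get_width()*1000,1),"t",ctrl.get_time_s()); return r
def push(x,y,deg,ty,start=True,press=15):
    p=tcp(x,y,deg,.018,.13); ctrl.move_to(*p); ctrl.set_gripper(.05)
    if lin(tcp(x,y,deg,.018),.12,12): print("hit on descent"); return
    lin(tcp(x,y,deg,-.002),.04,12)
    if start and lin(tcp(.012,ty,0),.05,14): print("early stop")
    lin(tcp(.040,ty,0),.02,press)
    q=ctrl.get_tool_pos(); print("brick x mm",np.round(w2h(q[:2])*1000+[44.4,0],1))
    R=ctrl.get_tcp_rot(); b=np.r_[RY(YAW)@[-.02,0],0]; ctrl.move_linear(q+b,.1); ctrl.move_linear(q+b+[0,0,.1],.15)
E
python3 - <<'E'
from push import *
push(-.083,.068,7.5,.044)
E
```

```text
False short mm [-0.5  0.1 -0.4] F [-0.   0.4  0.4] w 49.9 t 5.1417
False short mm [-0.1 -0.1  0.1] F [ 0.3 -0.6  0.1] w 50.2 t 5.7917
False short mm [ 0.1 -0.  -0.1] F [-0.6 -0.1 -0.1] w 50.0 t 7.8333
False short mm [5.7 1.  0.6] F [-9.7 -4.3  6.6] w 49.8 t 9.3833
brick x mm [[34.3 44.1]]
```

Run:
```python
from push import *
push(-.061,-.0785,-1.7,-.044,press=18)
p=[*h2w([-.10,0]),.30]; ctrl.move_to(p,tool(YAW,-1)); ctrl.sleep(.3)
for n in ["wrist","scene"]:
    c=ctrl.capture(n); np.save(n+"2.npy",c,allow_pickle=True)
cv2.imwrite("pics/crop2.png",cv2.resize(np.load("wrist2.npy",allow_pickle=True).item()["image"][0:220,170:470,::-1],None,fx=2.6,fy=2.6,interpolation=cv2.INTER_CUBIC)); print(ctrl.get_time_s())
```

```text
False short mm [-0.6  0.2 -0.5] F [ 0.7 -0.5 -1.1] w 50.1 t 12.4417
False short mm [-0.  -0.1  0.1] F [ 0.2  0.1 -0.1] w 49.9 t 13.0917
False short mm [ 0.   0.1 -0.1] F [ 0.8 -0.9 -0. ] w 49.9 t 14.8083
False short mm [5.5 1.  0.7] F [-10.   -4.8   5.5] w 50.3 t 16.3583
brick x mm [[ 34.4 -44. ]]
18.7583
```

View pics/crop2.png

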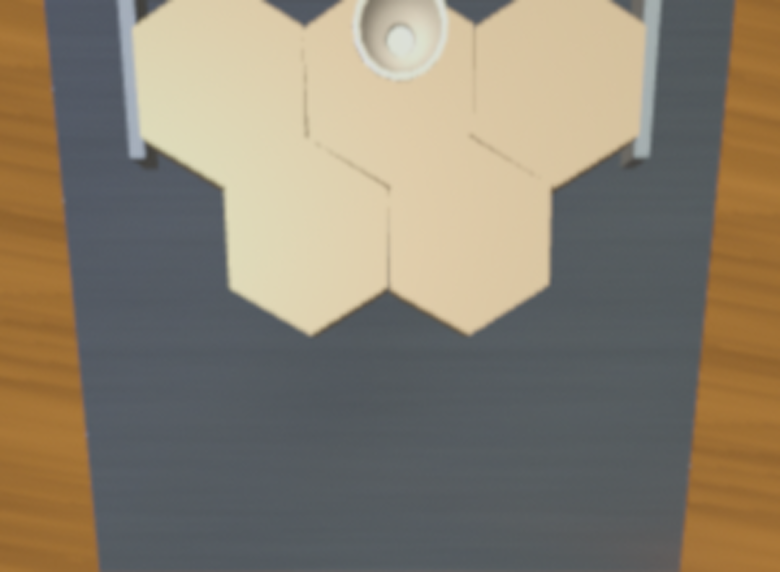

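The crop shows all five bricks close-packed, with only hairline seams and the crucible standing at (400,30). The far fence is out of frame, so I'll press each brick again a little harder and check the fence.

```bash
sed -i 's/tcp(.040,ty,0),.02,press/tcp(.0455,ty,0),.02,press/' push.py
python3 - <<'E'
from push import *
push(.033,.044,0,.044,start=False,press=20)
push(.033,-.044,0,-.044,start=False,press=20)
p=[*h2w([-.02,0]),.30]; ctrl.move_to(p,tool(YAW,-1)); ctrl.sleep(.3)
c=ctrl.capture("wrist"); np.save("wrist3.npy",c,allow_pickle=True); print(ctrl.get_time_s())
cv2.imwrite("pics/crop3.png",cv2.resize(c["image"][0:220,170:470,::-1],None,fx=2.6,fy=2.6,interpolation=cv2.INTER_CUBIC))
for k in blobs(pale(c),300):
    P=w2h(ray(c,k[:,0],.036))*1000
    if abs(P.mean(0)[0])<170: print(np.round([P.min(0),P.max(0)],1).tolist())
E
```

```text
False short mm [-0.7  0.1 -0.6] F [ 0.2  0.3 -0.1] w 50.1 t 20.7167
False short mm [1.  0.3 0.3] F [-3.5 -2.3  1.8] w 50.2 t 21.3667
True short mm [11.6  2.1  1.5] F [-0.6 -0.8  0.1] w 50.1 t 21.8667
brick x mm [[33.7 44. ]]
False short mm [-0.6  0.1 -0.6] F [ 0.4  0.  -0.2] w 50.0 t 24.6333
False short mm [0.8 0.5 0.1] F [-4.  -3.   2.8] w 49.8 t 25.2833
True short mm [11.5  2.4  1.2] F [-1.2 -1.3  0.5] w 49.9 t 25.75
brick x mm [[ 33.8 -44.3]]
27.9917
[[-13.1, -133.0], [160.4, 131.1]]
```

View pics/crop3.png

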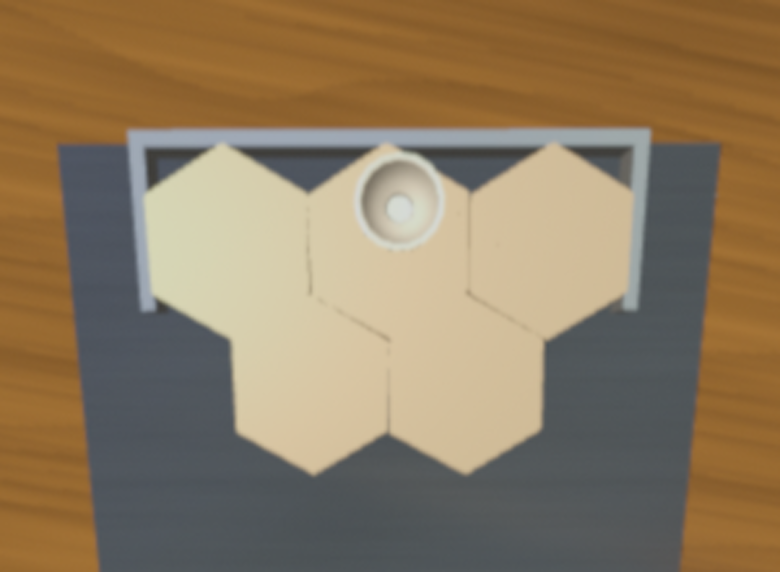

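The bed is close-packed and all three row corners reach the fence at picture row 142. The crucible is at (400,200). I'll do one numeric check of corner against fence, then hand in.

Run:
```python
from h import *
c=np.load("wrist3.npy",allow_pickle=True).item()
uv=lambda a:np.array(a)/2.6+[170,0]
print("corners",np.round(w2h(ray(c,uv([[222,142],[387,142],[554,142]]),.036))*1000,1).tolist())
print("fence in/out",np.round(w2h(ray(c,uv([[270,147.5],[480,147.5],[270,128],[480,128]]),.030))*1000,1).tolist())
print("near corners",np.round(w2h(ray(c,uv([[313,475],[467,475]]),.036))*1000,1).tolist())
```

```text
corners [[162.0, 87.5], [162.1, -0.7], [162.2, -90.0]]
fence in/out [[161.0, 62.8], [161.0, -51.2], [170.6, 62.4], [170.6, -50.9]]
near corners [[-17.3, 42.8], [-17.2, -48.4]]
```

The corners are at the fence within about 1 mm, and the bed spans 179 mm against 178 mm expected.

```bash
python3 -c "
from workcell import ctrl
print(ctrl.job_done(),ctrl.get_time_s())"
```

```text
the job is handed in; nothing more can be done
the job is handed in; nothing more can be done
```

The job is handed in: the last wrist picture showed both loose bricks in their notches, the row of three against the far fence (within about 1 mm), all five close-packed, and the crucible standing on the middle brick. Presses were set to stop at 20 N, the robot's clock stood at about 28 s, and no verdict came back.

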